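# Roll down the tape strips of a mounted print

## Robot

A 7-joint arm with a two-finger parallel gripper is mounted at the origin on a cart in front of the work surface, level with it; the furniture and walls round the work are solid. World frame = base frame: x ahead of the robot, y to its left, z up, the work surface at z = 0. Lengths are in m, angles in rad, forces in N, time in s.
With the tool pointing down it reaches from about 0.425 to 0.875 m from the base axis. Payload 4.7 kg.
Tool frame: the origin (TCP) lies midway between the tips of the shut fingers; the grasp point (between the pads) lies ctrl.grasp_offset behind it (ctrl.grasp_offset is the distance from the TCP to the grasp point, in m); z points along the fingers, y is the line along which they close (so a half turn about z gives the same grasp; the last joint's range is limited). The gripper opens to 87 mm and grips with 3 to 60 N. Pads are 19 mm wide; open, the fingers measure 117 mm over their backs; the gripper's body (75 mm by 190 mm) begins 51 mm behind the grasp point.
Start: joints at [-1.093, 0.321, -0.07, 1.45, 0.023, 1.371, -0.057], TCP at [0.291, 0.581, 0.223] pointing down, gripper open.
Joint ranges: [-2.86, 2.86], [-0.3, 2.09], [-1.38, 1.24], [0.06, 2.45], [-1.56, 4.7], [0.09, 2.05], [-2.69, 2.69]. Speed limits (rad/s): [2.57, 2.57, 3.14, 3.14, 3.14, 3.14, 3.14].

## Interface

Orientations are given as a rotation vector (axis times angle).
In Python, from bench import ctrl gives the robot as it stands. The module is installed in compiled form; this text tells all that it offers.
- The arm moves only by the tool jog_arm, never from a script. Its argument "moves" is one flat list of numbers, 7 for each row, row after row: the shift along the tool's x, y, z in units of 30 cm (1.0 is 30 cm), then the turn, a rotation vector about the tool's x, y, z in units of 60 degrees (1.0 is 60 degrees), then the gripper's target within -1 to 1 (fully open at 1, half-way at 0, shut at -1). In form: [x, y, z, wx, wy, wz, fingers, x, y, z, wx, wy, wz, fingers, ...]. A call has exactly 8 rows; each row is the pose to reach, as a shift and turn from the pose commanded when the call began, along the tool's axes at that moment; what a row does not reach only later rows make up. A row lasts 1/8 s, in which the tool goes at most 62.5 mm and 10.7 degrees, less where a joint would pass 70% of its speed; a pose out of reach is approached as far as the arm can. A call with a number of a shift or a turn outside -1 to 1 is refused whole. A call with a gripper value outside its range is refused whole. The fingers move at their own pace and stop on an object; "newtons" is the grip in N (left out, the last holds). Time passes only in rows, so rows that repeat a pose let the fingers close, or fill a call up. It gives the time, the measured TCP pose, the force, the opening and the grip force at its end, in the units of the state.
- ctrl.get_state(): the state, without advancing time (a new reading comes with each control period).
- ctrl.get_image(name): name is "scene" or "top"; returns a dict with "pixels" (384x512x3 uint8, red, green, blue), "fx", "fy", "cx", "cy" (pixels), "dist" ([k1, k2, p1, p2, k3] as OpenCV has them; the pictures are not rectified), "xyz" and "rotation" of the camera in the world. Camera axes: x right, y up, looking along -z (the intrinsics and any distortion apply to the point x, -y, -z); pixel columns grow to the right and rows downward; lengths in m; the calibration is good to about 2 mm. A picture is of the moment at which its call begins. There is no depth.
- ctrl.close_job(): hands the job in; it is judged then, once.
The state is a dict: "time": time; "joint_positions": joint angles; "qd": joint speeds; "joint_torque": joint torques, N m; "position": TCP position; "tool_rot": TCP orientation; "ft_force": force on the tool from outside, world axes, zero at the start; "torque": the same for the moment, N m; "grip_width": opening from 0.0 (shut) to 1.0 (fully open); "grip_force": force on a finger pad.
Only numpy, scipy, OpenCV 4.12 (cv2) and the standard library are available. Lean on these libraries where they do the work, as an engineer would, in place of code of your own. Each camera call takes 0.05 s, during which the arm holds its last target. There are 200 camera calls.

## Task

A print is held on its mounting board by two strips of tape, and a twin-drum press roller stands across them. Without gripping or lifting the roller, press down on its thin steel axle with closed fingertips with a steady push of about 12 N (not under 5 N, never above 20 N) and, keeping up that push all the way, roll it along the strips until it stands on the red line; stop it there, squarely over the line, and let go so that it stays at rest. Leave the mug, ink bottle, tape roll and paint tube round the board where they are.

Things in the scene. Friction and masses are not known exactly. Their poses are not given: they have to be found in the camera images.
- mount_board: Plywood board, fixed, 150 (x) by 280 (y) by 12 mm thick, its top level. Origin at the centre of its underside; x is across the board, y along it. A print lies along its middle, with one pale blue tape strip 30 mm wide along each long edge of the print, at x = -45 and +45 mm; paper and tape are flat and cannot be felt.
- mark: Red painted line across the board with an arrow head at each end in the board's margins, 150 mm long, 3 mm wide, flat, no thickness to feel. Origin in the middle of the line on the board's top; x runs along the line, y along the board (same directions as the board's). It lies on the board's +y half or on its -y half, the roller on the other.
- roller: Loose press roller, 0.5 to 0.9 kg: two black rubber drums (80 mm across, 30 mm wide) joined by a bare steel axle 14 mm thick, 64 mm long between the drums. Origin on the drums' centre line midway between them, 40 mm above the board's top; x along the axle, parallel to the red line within 0.03 rad at first; the frame turns as it rolls. It starts 68 to 86 mm from the line.
- roller_axis (a point): The roller's origin. The axle's top is about 47 mm above the board, but the worn axle is 3 mm off the drums' centre: its top rises or falls by up to 3 mm as it rolls. It is stiff (some 5 to 20 N per mm), so hold the push by reading forces. Fingertips on the axle travel 1.175 times as far as the roller, creeping some 15 mm over the axle: begin 6 mm behind its top, or press anew on the way.
- mug: White mug with dark dots, 82 mm across, 117 mm with the handle, 91 mm high, left of the board; a bystander. Origin at its foot.
- ink_bottle: Small dark red bottle, 35 mm across, 81 mm high, beyond the board; a bystander. Origin at its foot.
- masking_tape: Roll of beige tape lying flat, 96 mm across, 25 mm high, near left of the board; a bystander. Origin at its foot.
- tube_f1: Crumpled blue and pink paint tube lying flat, 46 by 132 by 28 mm, right of the board; a bystander. Origin at its foot.

How it is judged:
On the way, in this order (a step that is already met when the one before it is completed fails the run):
1. the fingers press the roller down with more than 5 N before it has travelled far (centre still over 60 mm from the line) (contact force between the fingers and roller above 5 N and horizontal distance between roller_axis and mark between 0.06 and 0.2 m), for 0.15 s.
2. still pressed with more than 5 N when 36 to 56 mm from the line (contact force between the fingers and roller above 5 N and horizontal distance between roller_axis and mark between 0.036 and 0.056 m), for 0.15 s.
3. still pressed with more than 5 N when 14 to 32 mm from the line (contact force between the fingers and roller above 5 N and horizontal distance between roller_axis and mark between 0.014 and 0.032 m), for 0.15 s.
4. still pressed with more than 5 N as it comes onto the line (within 8 mm) (contact force between the fingers and roller above 5 N and horizontal distance between roller_axis and mark below 0.008 m), for 0.15 s.
At the end, for the whole second after the job is handed in: The roller stands on the board with its centre within 6 mm of the red line (and within 15 mm of the line's middle, along the line), parallel to the line within 0.1 rad, at rest (below 8 mm/s) (y of roller_axis in the frame of mark between -0.006 and 0.006 m and x of roller_axis in the frame of mark between -0.015 and 0.015 m and z of roller_axis in the frame of mark below 0.044 m and angle between the x axis of roller and the x axis of mark, either way round below 0.1 rad and linear speed of roller below 0.008 m/s); the robot touches nothing.
It fails at once if the fingers push or squeeze the roller with more than 20 N (contact force between the fingers and roller above 20 N).
It fails at once if the roller is lifted more than 8 mm off the board (z of roller_axis in the frame of mount_board above 0.06 m).
It fails at once if the mug, ink bottle, tape roll or paint tube is moved by more than 20 mm (distance of any of mug, ink_bottle, masking_tape, tube_f1 from where it was at the start of the episode above 0.02 m).
It also fails if it takes over 58 s, if anything falls off the work surface, if the arm or the gripper's body presses on something with over 40 N, if the wrist force passes 120 N, or if a joint passes its speed limit or range.

## Working session

There is one attempt and no reset: what is moved stays moved. The work goes in short steps, Python scripts to look and compute and a tool call to move; the robot and the scene stay as the last step left them, time stands still between calls to the robot, and variables do not carry over. Pictures are saved under pics/ and viewed, at most 10 in all, crops included, and the job is handed in when it is done.

Besides the shell and the picture viewer there is one more tool, called after ">>>" by a JSON object that holds its "fn" and its "kwargs". jog_arm: Moves the arm, as the interface text tells. Its arguments: {"type":"object","properties":{"moves":{"type":"array"},"newtons":{"type":"number"}},"required":["moves"]}

```bash
mkdir -p pics
cat > h.py <<'E'
import numpy as np, cv2
from bench import ctrl
from scipy.spatial.transform import Rotation as R
def cam(n):
    d=ctrl.get_image(n); d['pixels']=np.asarray(d['pixels'],np.uint8)
    r=np.asarray(d['rotation'],float)
    d['R']=r if r.shape==(3,3) else R.from_rotvec(r).as_matrix()
    d['K']=np.array([[d['fx'],0,d['cx']],[0,d['fy'],d['cy']],[0,0,1.]]); return d
def plane(d,uv,z):
    p=cv2.undistortPoints(np.array(uv,float).reshape(-1,1,2),d['K'],np.array(d['dist'],float)).reshape(-1,2)
    v=np.c_[p[:,0],-p[:,1],-np.ones(len(p))]@d['R'].T
    o=np.array(d['xyz']); return o+v*((z-o[2])/v[:,2])[:,None]
E
python3 - <<'E'
from h import *
for n in('top','scene'):
    d=cam(n); cv2.imwrite(f'pics/{n}0.png',d['pixels'][:,:,::-1]); print(n,d['xyz'],np.shape(d['rotation']),d['R'].round(3).tolist(),d['fx'],d['dist'])
s=ctrl.get_state(); print(s, ctrl.grasp_offset)
E
```

```text
top [ 0.39070075 -0.03909497  1.03922879] (3,) [[0.005, 0.989, -0.146], [-1.0, 0.001, -0.027], [-0.026, 0.147, 0.989]] 396.88358044282245 [-0.06391515  0.          0.          0.          0.        ]
scene [-0.13206796 -0.88962552  0.72651316] (3,) [[0.784, 0.332, -0.525], [-0.621, 0.396, -0.676], [-0.017, 0.856, 0.517]] 445.38725727348407 [-0.16526785  0.          0.          0.          0.        ]
{'time': 0.1, 'joint_positions': array([-1.09287877,  0.32179282, -0.07006377,  1.45155705,  0.02261294,
        1.37081659, -0.05689681]), 'qd': array([-0.00024364, -0.0020744 ,  0.00062539, -0.00492802, -0.00151383,
       -0.00087207, -0.00055431]), 'joint_torque': array([ 3.16111773e-04, -4.92575490e+01, -4.05673133e-01, -3.13402247e+01,
       -6.41809311e-02,  3.93884350e-02,  6.14001897e-05]), 'position': array([0.29062139, 0.58084671, 0.22154017]), 'tool_rot': array([-7.21959545e-01, -3.05720253e+00,  2.76756230e-03]), 'ft_force': array([-0.15020534, -0.31568147,  0.60150072]), 'torque': array([ 0.01275126, -0.0256526 ,  0.00081083]), 'grip_force': 0.0, 'grip_width': 0.9997437833915547} 0.0187
```

View pics/top0.png

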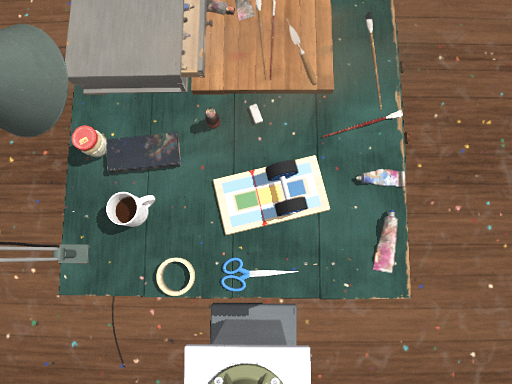

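View pics/scene0.png

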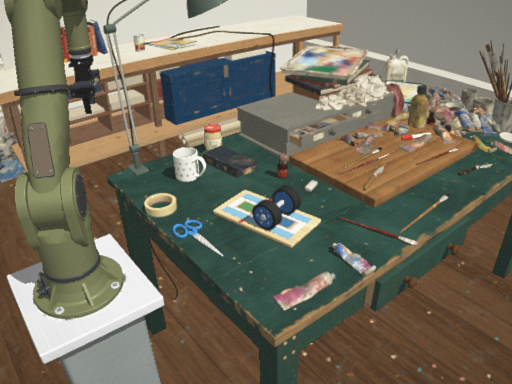

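The top view shows the board centred near (271,195). The red line runs from about (252,172) to (264,220), and the drums are at (283,170) and (291,206). The roller must go left in the image (world +y).

Run:
```python
from h import *
d=cam('top'); im=d['pixels']; hsv=cv2.cvtColor(im,cv2.COLOR_RGB2HSV)
reg=np.zeros(im.shape[:2],np.uint8); reg[150:240,205:335]=1
h,s,v=[hsv[...,i].astype(int) for i in range(3)]
# board: not green table
tab=(h>70)&(h<100)&(s>90)&(v<110)
m=((~tab)&(reg>0)).astype(np.uint8)
cs,_=cv2.findContours(m,cv2.RETR_EXTERNAL,cv2.CHAIN_APPROX_NONE); c=max(cs,key=cv2.contourArea)
rect=cv2.minAreaRect(c); box=cv2.boxPoints(rect); P=plane(d,box,0.012); print('board',box.tolist(),P.round(4).tolist(),'ctr',P.mean(0))
print('sides',[np.linalg.norm(P[i]-P[i-1]).round(4) for i in range(4)])
red=((h<8)|(h>172))&(s>130)&(v>120)&(reg>0); ys,xs=np.nonzero(red); sel=(xs>245)&(xs<270); ys,xs=ys[sel],xs[sel]
L=plane(d,np.c_[xs,ys],0.012)[:,:2]; c0=L.mean(0); u=np.linalg.svd(L-c0)[2][0]; t=(L-c0)@u
print('red',len(xs),c0,u,t.min(),t.max(),c0+u*(t.min()+t.max())/2)
dark=((v<70)&(reg>0)).astype(np.uint8)&m
n,lab,st,ce=cv2.connectedComponentsWithStats(dark)
for i in range(1,n):
    if st[i,4]>40: print('dark',st[i],ce[i],plane(d,[ce[i]],0.052).round(4))
crop=im[145:245,200:340]; cv2.imwrite('pics/crop.png',cv2.resize(crop[:,:,::-1],None,fx=5.5,fy=5.5,interpolation=cv2.INTER_CUBIC))
```

```text
board [[205.0, 150.0], [334.0, 150.0], [334.0, 239.0], [205.0, 239.0]] [[0.6555, 0.1156, 0.012], [0.6552, -0.2277, 0.012], [0.4205, -0.2219, 0.012], [0.4193, 0.1102, 0.012]] ctr [ 0.53760781 -0.05596999  0.012     ]
sides [np.float64(0.2363), np.float64(0.3433), np.float64(0.2347), np.float64(0.3321)]
red 49 [ 0.52617467 -0.0265078 ] [-0.97002349 -0.24301117] -0.07770922430307446 0.07244733687553237 [ 0.52872675 -0.02586845]
dark [266 160  32  21 375] [280.36533333 168.49066667] [[ 0.5966 -0.0834  0.052 ]]
dark [275 198  32  18 354] [290.05084746 205.55932203] [[ 0.5022 -0.107   0.052 ]]
```

View pics/crop.png

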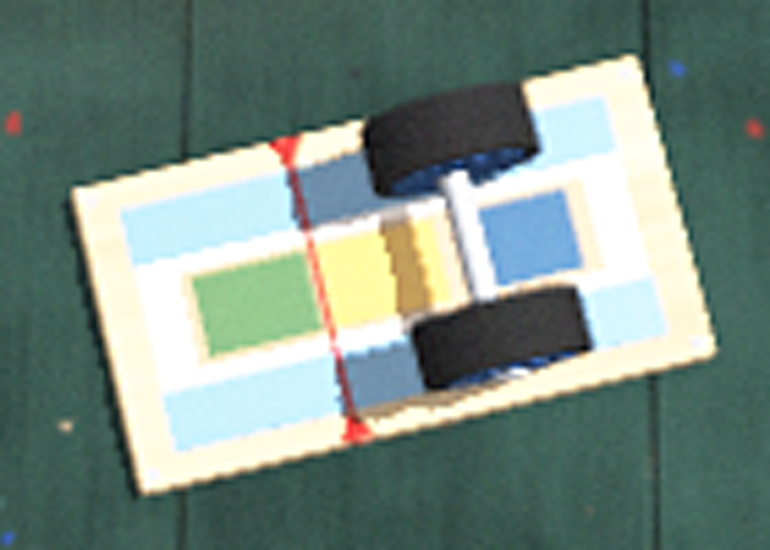

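The crop shows the board corners at (72,187), (632,55), (718,352) and (142,495). The bare axle runs from (455,172) to (485,298), and the red line from (285,150) to (355,432).

```bash
cat >> h.py <<'E'
def roller():
    d=cam('top'); im=d['pixels']; hsv=cv2.cvtColor(im,cv2.COLOR_RGB2HSV); h,s,v=[hsv[...,i].astype(int) for i in range(3)]
    return d,h,s,v
E
python3 - <<'E'
from h import *
d,h,s,v=roller()
f=lambda a:(np.array(a,float)+.5)/5.5-.5+np.array([200,145])
C=plane(d,f([(72,187),(632,55),(718,352),(142,495)]),.012)[:,:2]; print(C.round(4).tolist(),'ctr',C.mean(0))
print([np.linalg.norm(C[i]-C[i-1]).round(4) for i in range(4)])
ey=(C[0]+C[3]-C[1]-C[2]);ey/=np.linalg.norm(ey); ex=(C[0]+C[1]-C[2]-C[3]);ex/=np.linalg.norm(ex); print('ey',ey,'ex',ex,ex@ey)
Lm=plane(d,f([(285,150),(355,432)]),.012)[:,:2]; print('line',Lm,((Lm-C.mean(0))@np.c_[ex,ey]).round(4))
A=plane(d,f([(455,172),(485,298)]),.052)[:,:2]; print('axle',A,((A-C.mean(0))@np.c_[ex,ey]).round(4))
# drum extents along ey at z=.052
D=plane(d,f([(363,130),(540,140),(412,320),(592,330)]),.052)[:,:2]; print('drum ext',((D-C.mean(0))@np.c_[ex,ey]).round(4))
D=plane(d,f([(530,85),(430,392)]),.052)[:,:2]; print('drum ext',((D-C.mean(0))@np.c_[ex,ey]).round(4))
print(R.from_rotvec(ctrl.get_state()['tool_rot']).as_matrix().round(3))
E
```

```text
[[0.5778, 0.0933], [0.6426, -0.1757], [0.499, -0.2137], [0.4309, 0.0575]] ctr [ 0.53758724 -0.05965791]
[np.float64(0.1513), np.float64(0.2768), np.float64(0.1485), np.float64(0.2796)]
ey [-0.23879346  0.97107038] ex [0.96921651 0.24620998] 0.007644658931065255
line [[ 0.59590286 -0.00882078]
 [ 0.460865   -0.04250034]] [[ 0.069   0.0354]
 [-0.0701  0.035 ]]
axle [[ 0.57763528 -0.08818337]
 [ 0.51929739 -0.1014842 ]] [[ 0.0318 -0.0373]
 [-0.028  -0.0362]]
drum ext [[ 0.0613 -0.0009]
 [ 0.0367 -0.0789]
 [-0.0297 -0.0015]
 [-0.0541 -0.0798]]
drum ext [[ 0.0629 -0.0809]
 [-0.0635 -0.0015]]
[[-0.894  0.447 -0.   ]
 [ 0.447  0.894 -0.001]
 [-0.    -0.001 -1.   ]]
```

Run:
```python
from h import *
t=cam('top'); s=cam('scene')
print('base top',plane(t,[(60,253),(75,253),(88,245),(88,262)],0.0).round(3).tolist())
print('base scene',plane(s,[(128,172),(140,166),(150,172)],0).round(3).tolist())
b=plane(t,[(72,253)],0)[0]
def proj(d,p):
    q=d['R'].T@(np.array(p)-d['xyz']); q=np.array([[q[0],-q[1],-q[2]]]); return cv2.projectPoints(q,np.zeros(3),np.zeros(3),d['K'],np.array(d['dist']))[0].ravel()
for z in(0,.2,.4,.6): print(z,proj(s,[b[0],b[1],z]).round(),proj(t,[b[0],b[1],z]).round())
st=ctrl.get_state(); print('tcp in scene',proj(s,st['position']),'mug',plane(t,[(125,210)],.09))
g=np.hstack([cv2.resize(s['pixels'][0:200,0:260],None,fx=3,fy=3)]); cv2.imwrite('pics/lamp.png',g[:,:,::-1])
```

```text
base top [[0.379, 0.501, 0.0], [0.379, 0.459, 0.0], [0.401, 0.425, 0.0], [0.356, 0.422, 0.0]]
base scene [[0.346, 0.465, 0.0], [0.399, 0.479, 0.0], [0.406, 0.413, 0.0]]
0 [136. 169.] [ 72. 253.]
0.2 [128. 116.] [ 29. 253.]
0.4 [119.  57.] [-38. 254.]
0.6 [110.  -8.] [-153.  253.]
tcp in scene [ 89.8980512  107.77864632] mug [[0.48589966 0.29685831 0.09      ]]
```

View pics/lamp.png

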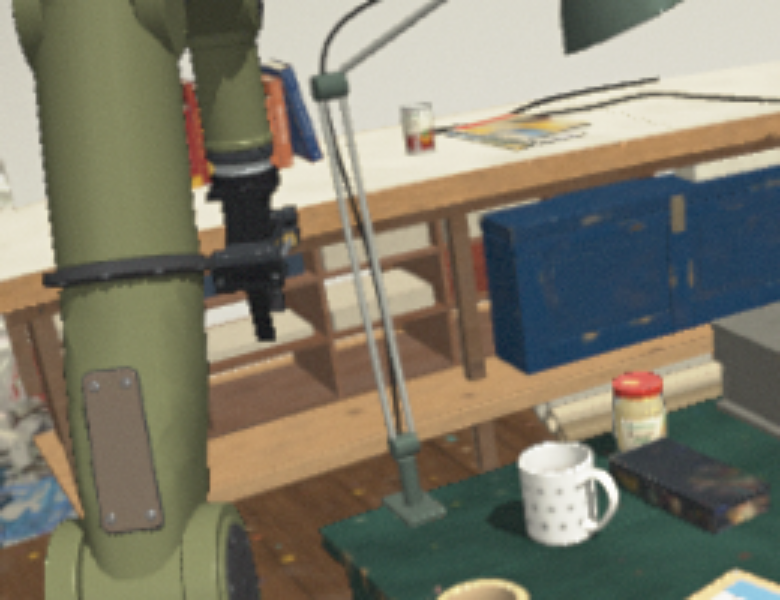

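The lamp post is near vertical, standing at about (0.38,0.45). I'll pull the arm in before swinging past it.

>>> {"fn": "jog_arm", "kwargs": {"moves": [0, -0.15, 0, 0, 0, 0, -1, 0, -0.3, 0, 0, 0, 0, -1, 0, -0.45, 0, 0, 0, 0, -1, 0, -0.58, 0, 0, 0, 0, -1, 0, -0.66, 0, 0, 0, 0, -1, 0, -0.7, 0, 0, 0, 0, -1, 0, -0.7, 0, 0, 0, 0, -1, 0, -0.7, 0, 0, 0, 0, -1], "newtons": 10}}

```text
time: 1.3
position: [0.1972, 0.3943, 0.2226]
tool_rot: [0.722, 3.057, 0.001]
ft_force: [-0.4, -0.6, -0.4]
grip_width: 0.169
grip_force: 0.0
```

Run:
```python
from h import *
s=ctrl.get_state(); p=s['position']; M=R.from_rotvec(s['tool_rot']).as_matrix()
a0=np.degrees(np.arctan2(p[1],p[0])); r=np.hypot(p[0],p[1])
for k,a in enumerate(np.linspace(a0,22,9)[1:]):
    q=np.array([r*np.cos(np.radians(a)),r*np.sin(np.radians(a)),.2226]); print((M.T@(q-p)/.3).round(3).tolist(), round((a0-a)/60*.8,2), q.round(3))
```

```text
[-0.133, -0.006, 0.0] 0.07 [0.232 0.375 0.223]
[-0.264, -0.024, 0.0] 0.14 [0.265 0.352 0.223]
[-0.394, -0.054, 0.0] 0.21 [0.296 0.327 0.223]
[-0.52, -0.095, 0.0] 0.28 [0.324 0.299 0.223]
[-0.642, -0.148, 0.0] 0.35 [0.35  0.269 0.223]
[-0.758, -0.211, -0.0] 0.41 [0.372 0.236 0.223]
[-0.869, -0.284, -0.0] 0.48 [0.392 0.201 0.223]
[-0.972, -0.368, -0.0] 0.55 [0.409 0.165 0.223]
```

>>> {"fn": "jog_arm", "kwargs": {"moves": [-0.13, -0.01, 0, 0, 0, 0.07, -1, -0.26, -0.02, 0, 0, 0, 0.14, -1, -0.39, -0.05, 0, 0, 0, 0.21, -1, -0.52, -0.1, 0, 0, 0, 0.28, -1, -0.64, -0.15, 0, 0, 0, 0.35, -1, -0.76, -0.21, 0, 0, 0, 0.41, -1, -0.87, -0.28, 0, 0, 0, 0.48, -1, -0.97, -0.37, 0, 0, 0, 0.55, -1]}}

```text
time: 2.3
position: [0.409, 0.1633, 0.2224]
tool_rot: [1.564, 2.724, -0.001]
ft_force: [0.0, 0.3, -0.3]
grip_width: 0.011
grip_force: 0.0
```

```bash
cat >> h.py <<'E'
ctr=np.array([.5376,-.0597]); ey=np.array([-.2425,.9702]); ex=np.array([.9702,.2425])
def goto(bx,by,z):
    s=ctrl.get_state(); p=s['position']; M=R.from_rotvec(s['tool_rot']).as_matrix()
    q=np.r_[ctr+bx*ex+by*ey,z]; T=np.c_[np.r_[ey,0],np.r_[ex,0],[0,0,-1]]
    print('shift',(M.T@(q-p)/.3).round(4),'turn',(R.from_matrix(M.T@T).as_rotvec()/np.radians(60)).round(4),'board',np.round([(p[:2]-ctr)@ex,(p[:2]-ctr)@ey],4),p.round(4),s['ft_force'].round(2),s['time'],np.linalg.norm(M[:,2]-[0,0,-1]).round(4))
E
python3 -c "
from h import *
goto(.001,-.0435,.12)"
```

```text
shift [-0.998  -0.0421  0.3422] turn [1.000e-04 8.000e-04 2.709e-01] board [-0.0707  0.2475] [0.409  0.1633 0.2224] [ 0.04  0.32 -0.35] 2.3 0.0008
```

>>> {"fn": "jog_arm", "kwargs": {"moves": [-0.16, 0, 0, 0, 0, 0.05, -1, -0.34, -0.01, 0, 0, 0, 0.1, -1, -0.52, -0.02, 0.05, 0, 0, 0.15, -1, -0.7, -0.03, 0.1, 0, 0, 0.2, -1, -0.85, -0.04, 0.18, 0, 0, 0.25, -1, -0.95, -0.042, 0.27, 0, 0, 0.271, -1, -0.998, -0.042, 0.342, 0, 0, 0.271, -1, -0.998, -0.042, 0.342, 0, 0, 0.271, -1]}}

```text
time: 3.3
position: [0.5476, -0.1017, 0.1179]
tool_rot: [-1.932, -2.475, 0.007]
ft_force: [-0.7, 0.2, 0.6]
grip_width: 0.004
grip_force: 0.0
```

```bash
python3 -c "
from h import *
goto(.001,-.0435,.064)
cv2.imwrite('pics/s1.png',cv2.resize(cam('scene')['pixels'][120:270,170:370,::-1],None,fx=4,fy=4))"
```

```text
shift [-0.0009  0.0059  0.1797] turn [-0.0044  0.001   0.0003] board [-0.0005 -0.0432] [ 0.5476 -0.1017  0.1179] [-0.68  0.18  0.61] 3.3 0.0047
```

View pics/s1.png

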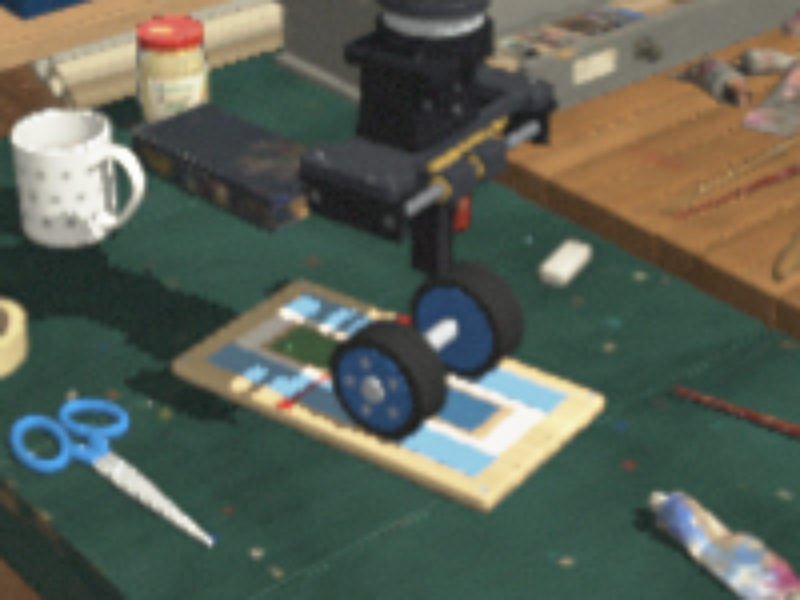

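The crop shows the closed fingers at about (435,265), just above the axle at about (440,335) and clear of both drums. Next I'll descend.

>>> {"fn": "jog_arm", "kwargs": {"moves": [0, 0, 0.04, 0, 0, 0, -1, 0, 0.003, 0.08, 0, 0, 0, -1, -0.001, 0.005, 0.12, 0, 0, 0, -1, -0.001, 0.006, 0.15, 0, 0, 0, -1, -0.001, 0.006, 0.17, 0, 0, 0, -1, -0.001, 0.006, 0.178, 0, 0, 0, -1, -0.001, 0.006, 0.178, 0, 0, 0, -1, -0.001, 0.006, 0.178, 0, 0, 0, -1]}}

```text
time: 4.35
position: [0.5504, -0.1004, 0.0669]
tool_rot: [1.93, 2.478, 0.001]
ft_force: [0.5, -0.3, -0.7]
grip_width: 0.007
grip_force: 0.0
```

```bash
python3 -c "
from h import *
goto(.001,-.0435,.06)"
```

```text
shift [-0.0031 -0.005   0.023 ] turn [0.0007 0.0001 0.0022] board [ 0.0025 -0.0426] [ 0.5504 -0.1004  0.0669] [ 0.54 -0.26 -0.67] 4.35 0.0007
```

>>> {"fn": "jog_arm", "kwargs": {"moves": [-0.001, -0.002, 0.004, 0, 0, 0, -1, -0.002, -0.004, 0.008, 0, 0, 0, -1, -0.003, -0.004, 0.011, 0, 0, 0, -1, -0.003, -0.004, 0.014, 0, 0, 0, -1, -0.003, -0.004, 0.014, 0, 0, 0, -1, -0.003, -0.004, 0.014, 0, 0, 0, -1, -0.003, -0.004, 0.014, 0, 0, 0, -1, -0.003, -0.004, 0.014, 0, 0, 0, -1]}}

```text
time: 5.35
position: [0.5492, -0.1014, 0.0624]
tool_rot: [1.93, 2.478, 0.0]
ft_force: [-0.4, -0.5, 0.1]
grip_width: 0.002
grip_force: 0.0
```

No contact yet. I'll go down 1.5 mm more.

>>> {"fn": "jog_arm", "kwargs": {"moves": [0, 0, 0.001, 0, 0, 0, -1, 0, 0, 0.002, 0, 0, 0, -1, 0, 0, 0.003, 0, 0, 0, -1, 0, 0, 0.004, 0, 0, 0, -1, 0, 0, 0.005, 0, 0, 0, -1, 0, 0, 0.005, 0, 0, 0, -1, 0, 0, 0.005, 0, 0, 0, -1, 0, 0, 0.005, 0, 0, 0, -1]}}

```text
time: 6.35
position: [0.5491, -0.1015, 0.0609]
tool_rot: [1.93, 2.478, 0.0]
ft_force: [-0.4, 0.6, -0.4]
grip_width: 0.002
grip_force: 0.0
```

>>> {"fn": "jog_arm", "kwargs": {"moves": [0, 0, 0.001, 0, 0, 0, -1, 0, 0, 0.002, 0, 0, 0, -1, 0, 0, 0.003, 0, 0, 0, -1, 0, 0, 0.004, 0, 0, 0, -1, 0, 0, 0.004, 0, 0, 0, -1, 0, 0, 0.004, 0, 0, 0, -1, 0, 0, 0.004, 0, 0, 0, -1, 0, 0, 0.004, 0, 0, 0, -1]}}

```text
time: 7.35
position: [0.5491, -0.1015, 0.0597]
tool_rot: [1.93, 2.478, 0.0]
ft_force: [0.8, 0.8, -0.2]
grip_width: 0.006
grip_force: 0.0
```

>>> {"fn": "jog_arm", "kwargs": {"moves": [0, 0, 0.001, 0, 0, 0, -1, 0, 0, 0.002, 0, 0, 0, -1, 0, 0, 0.003, 0, 0, 0, -1, 0, 0, 0.004, 0, 0, 0, -1, 0, 0, 0.004, 0, 0, 0, -1, 0, 0, 0.004, 0, 0, 0, -1, 0, 0, 0.004, 0, 0, 0, -1, 0, 0, 0.004, 0, 0, 0, -1]}}

```text
time: 8.35
position: [0.5493, -0.1017, 0.0592]
tool_rot: [1.931, 2.478, 0.001]
ft_force: [-1.4, 0.6, 6.4]
grip_width: 0.012
grip_force: 3.2
```

>>> {"fn": "jog_arm", "kwargs": {"moves": [0, 0, 0.0005, 0, 0, 0, -1, 0, 0, 0.001, 0, 0, 0, -1, 0, 0, 0.0015, 0, 0, 0, -1, 0, 0, 0.0015, 0, 0, 0, -1, 0, 0, 0.0015, 0, 0, 0, -1, 0, 0, 0.0015, 0, 0, 0, -1, 0, 0, 0.0015, 0, 0, 0, -1, 0, 0, 0.0015, 0, 0, 0, -1]}}

```text
time: 9.35
position: [0.5493, -0.1018, 0.0591]
tool_rot: [1.931, 2.478, 0.001]
ft_force: [-3.2, 1.0, 9.4]
grip_width: 0.006
grip_force: 4.5
```

>>> {"fn": "jog_arm", "kwargs": {"moves": [0.005, 0, 0.001, 0, 0, 0, -1, 0.01, 0, 0.0016, 0, 0, 0, -1, 0.015, 0, 0.002, 0, 0, 0, -1, 0.02, 0, 0.0024, 0, 0, 0, -1, 0.026, 0, 0.0028, 0, 0, 0, -1, 0.031, 0, 0.0032, 0, 0, 0, -1, 0.031, 0, 0.0032, 0, 0, 0, -1, 0.031, 0, 0.0032, 0, 0, 0, -1]}}

```text
time: 10.35
position: [0.5471, -0.0928, 0.0585]
tool_rot: [1.931, 2.478, 0.001]
ft_force: [-3.7, -0.6, 11.6]
grip_width: 0.008
grip_force: 5.6
```

```bash
cat >> h.py <<'E'
def red():
    d,h,s,v=roller(); m=((v<62)).astype(np.uint8); m[:150]=0;m[235:]=0;m[:,:215]=0;m[:,330:]=0
    return d,m
E
python3 -c "
from h import *
goto(.001,-.034,.06)"
```

```text
shift [ 0.0014 -0.0006 -0.0051] turn [ 0.0006 -0.0003  0.0019] board [ 0.0012 -0.0344] [ 0.5471 -0.0928  0.0585] [-3.68 -0.56 11.61] 10.35 0.0007
```

>>> {"fn": "jog_arm", "kwargs": {"moves": [0.005, 0, 0.0004, 0, 0, 0, -1, 0.01, 0, 0.0007, 0, 0, 0, -1, 0.015, 0, 0.001, 0, 0, 0, -1, 0.02, 0, 0.0013, 0, 0, 0, -1, 0.026, 0, 0.0016, 0, 0, 0, -1, 0.031, 0, 0.002, 0, 0, 0, -1, 0.031, 0, 0.002, 0, 0, 0, -1, 0.031, 0, 0.002, 0, 0, 0, -1]}}

```text
time: 11.35
position: [0.5449, -0.0838, 0.0579]
tool_rot: [1.931, 2.478, 0.001]
ft_force: [-4.3, 0.1, 11.1]
grip_width: 0.013
grip_force: 5.6
```

```bash
python3 -c "
from h import *
goto(.001,-.025,.06)
d,m=red(); cv2.imwrite('pics/r1.png',cv2.resize(d['pixels'][145:245,200:340,::-1],None,fx=5.5,fy=5.5,interpolation=cv2.INTER_CUBIC))"
```

```text
shift [ 0.0005 -0.0007 -0.007 ] turn [ 0.0007 -0.0003  0.0019] board [ 0.0012 -0.0251] [ 0.5449 -0.0838  0.0579] [-4.29  0.09 11.09] 11.35 0.0007
```

View pics/r1.png

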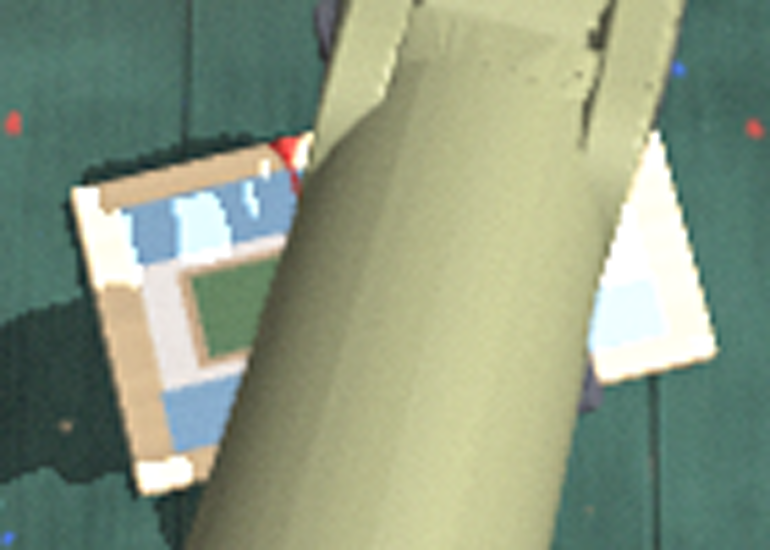

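The top view is now blocked by the forearm, so I'll track with the scene camera.

>>> {"fn": "jog_arm", "kwargs": {"moves": [0.005, 0, 0.0005, 0, 0, 0, -1, 0.01, 0, 0.0008, 0, 0, 0, -1, 0.015, -0.0005, 0.0011, 0, 0, 0, -1, 0.02, -0.001, 0.0014, 0, 0, 0, -1, 0.026, -0.001, 0.0017, 0, 0, 0, -1, 0.031, -0.001, 0.002, 0, 0, 0, -1, 0.031, -0.001, 0.002, 0, 0, 0, -1, 0.031, -0.001, 0.002, 0, 0, 0, -1]}}

```text
time: 12.4
position: [0.5426, -0.0748, 0.0574]
tool_rot: [1.93, 2.478, 0.002]
ft_force: [-3.6, -1.1, 11.8]
grip_width: 0.004
grip_force: 5.5
```

```bash
python3 -c "
from h import *
goto(.001,-.016,.06)
d=cam('scene'); cv2.imwrite('pics/s2.png',cv2.resize(d['pixels'][170:250,200:330,::-1],None,fx=6,fy=6,interpolation=cv2.INTER_CUBIC))"
```

```text
shift [-0.0006 -0.0005 -0.0088] turn [ 0.0011 -0.0002  0.002 ] board [ 0.0012 -0.0158] [ 0.5426 -0.0748  0.0574] [-3.61 -1.06 11.78] 12.4 0.0012
```

View pics/s2.png

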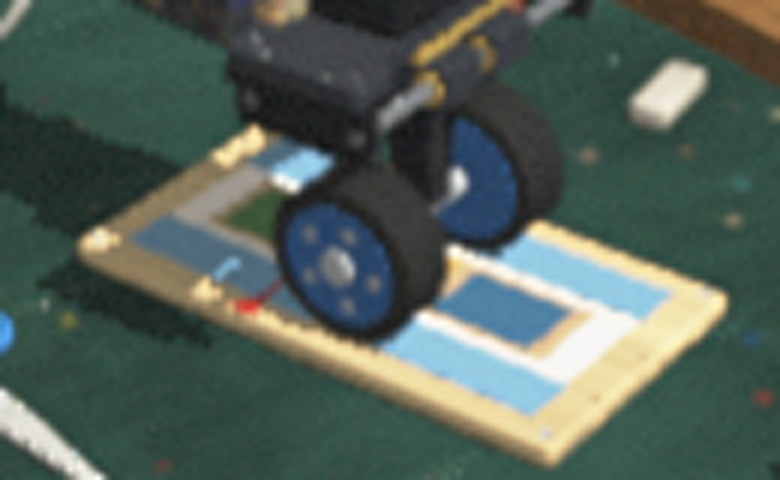

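The roller has rolled as planned. The near drum's hub is at (338,262) in this crop, and the red arrow head is at (247,305).

```bash
cat >> h.py <<'E'
def track():
    d=cam('scene'); hsv=cv2.cvtColor(d['pixels'],cv2.COLOR_RGB2HSV); h,s,v=[hsv[...,i].astype(int) for i in range(3)]
    m=((h>100)&(h<125)&(s>130)&(v>25)&(v<125)).astype(np.uint8); m[:195]=0;m[232:]=0;m[:,:210]=0;m[:,:]*=1;m[:,275:]=0
    n,lab,st,ce=cv2.connectedComponentsWithStats(m); i=1+np.argmax(st[1:,4])
    cs,_=cv2.findContours((lab==i).astype(np.uint8),cv2.RETR_EXTERNAL,cv2.CHAIN_APPROX_NONE); hull=cv2.convexHull(max(cs,key=cv2.contourArea))
    e=cv2.fitEllipse(hull)
    p=cv2.undistortPoints(np.array([[e[0]]],float),d['K'],np.array(d['dist'],float)).ravel(); w=d['R']@np.array([p[0],-p[1],-1]); o=np.array(d['xyz'])
    t=(-.0625-(o[:2]-ctr)@ex)/(w[:2]@ex); q=o+t*w
    r=((h<8)|(h>170))&(s>120)&(v>80); r[:215]=0;r[228:]=0;r[:,:228]=0;r[:,256:]=0; ys,xs=np.nonzero(r); L=plane(d,np.c_[xs,ys],.012)[:,:2]-ctr
    print('ellipse',np.round(e[0],1),np.round(e[1],1),st[i,4],'drum by',((q[:2]-ctr)@ey).round(4),'z',q[2].round(4),'red by',(L@ey).mean().round(4),(L@ex).mean().round(4),len(xs))
E
python3 -c "
from h import *
track()"
```

```text
ellipse [256.3 213.6] [14.  21.6] 125 drum by -0.0185 z 0.054 red by 0.0348 -0.0666 9
```

>>> {"fn": "jog_arm", "kwargs": {"moves": [0.005, 0, 0.0003, 0, 0, 0, -1, 0.01, 0, 0.0006, 0, 0, 0, -1, 0.015, -0.0005, 0.0009, 0, 0, 0, -1, 0.02, -0.001, 0.0012, 0, 0, 0, -1, 0.025, -0.001, 0.0014, 0, 0, 0, -1, 0.03, -0.001, 0.0016, 0, 0, 0, -1, 0.03, -0.001, 0.0016, 0, 0, 0, -1, 0.03, -0.001, 0.0016, 0, 0, 0, -1]}}

```text
time: 13.5
position: [0.5404, -0.0661, 0.0569]
tool_rot: [1.93, 2.477, 0.002]
ft_force: [-2.7, -0.2, 10.0]
grip_width: 0.008
grip_force: 5.3
```

```bash
python3 -c "
from h import *
track();goto(.001,-.007,.06)"
```

```text
ellipse [254.  212.7] [14.4 21.6] 150 drum by -0.0102 z 0.0536 red by 0.0348 -0.0666 9
shift [-0.0005 -0.0005 -0.0102] turn [ 0.0017 -0.      0.0021] board [ 0.0011 -0.0068] [ 0.5404 -0.0661  0.0569] [-3.53 -0.29 11.14] 13.55 0.0018
```

>>> {"fn": "jog_arm", "kwargs": {"moves": [0.005, 0, 0.0004, 0, 0, 0, -1, 0.01, 0, 0.0007, 0, 0, 0, -1, 0.015, 0, 0.001, 0, 0, 0, -1, 0.02, 0, 0.0012, 0, 0, 0, -1, 0.025, 0, 0.0014, 0, 0, 0, -1, 0.03, 0, 0.0016, 0, 0, 0, -1, 0.03, 0, 0.0016, 0, 0, 0, -1, 0.03, 0, 0.0016, 0, 0, 0, -1]}}

```text
time: 14.55
position: [0.5382, -0.0574, 0.0565]
tool_rot: [1.93, 2.477, 0.002]
ft_force: [-3.1, -0.4, 10.9]
grip_width: 0.006
grip_force: 5.6
```

>>> {"fn": "jog_arm", "kwargs": {"moves": [0.005, 0, 0.0002, 0, 0, 0, -1, 0.01, 0, 0.0004, 0, 0, 0, -1, 0.015, 0, 0.0006, 0, 0, 0, -1, 0.02, 0, 0.0007, 0, 0, 0, -1, 0.025, 0, 0.0008, 0, 0, 0, -1, 0.03, 0, 0.0009, 0, 0, 0, -1, 0.03, 0, 0.0009, 0, 0, 0, -1, 0.03, 0, 0.0009, 0, 0, 0, -1]}}

```text
time: 15.55
position: [0.536, -0.0487, 0.0563]
tool_rot: [1.93, 2.477, 0.002]
ft_force: [-3.3, 0.1, 10.9]
grip_width: 0.005
grip_force: 5.6
```

```bash
python3 -c "
from h import *
track();goto(.001,.011,.06)"
```

```text
ellipse [249.2 210.9] [14.  21.4] 143 drum by 0.0062 z 0.0532 red by 0.0348 -0.0666 9
shift [-0.0002 -0.0004 -0.0125] turn [0.0017 0.0001 0.002 ] board [0.0011 0.0111] [ 0.536  -0.0487  0.0562] [-3.15 -0.1   9.87] 15.6 0.0018
```

>>> {"fn": "jog_arm", "kwargs": {"moves": [0.005, 0, 0.0003, 0, 0, 0, -1, 0.01, 0, 0.0005, 0, 0, 0, -1, 0.015, 0, 0.0006, 0, 0, 0, -1, 0.02, 0, 0.0007, 0, 0, 0, -1, 0.025, 0, 0.0008, 0, 0, 0, -1, 0.029, 0, 0.0009, 0, 0, 0, -1, 0.029, 0, 0.0009, 0, 0, 0, -1, 0.029, 0, 0.0009, 0, 0, 0, -1]}}

```text
time: 16.6
position: [0.5339, -0.0403, 0.0561]
tool_rot: [1.93, 2.477, 0.002]
ft_force: [-1.9, -0.5, 11.7]
grip_width: 0.006
grip_force: 5.9
```

>>> {"fn": "jog_arm", "kwargs": {"moves": [0.005, 0, 0, 0, 0, 0, -1, 0.01, 0, 0, 0, 0, 0, -1, 0.015, 0, 0.0001, 0, 0, 0, -1, 0.02, 0, 0.0001, 0, 0, 0, -1, 0.025, 0, 0.0001, 0, 0, 0, -1, 0.029, 0, 0.0001, 0, 0, 0, -1, 0.029, 0, 0.0001, 0, 0, 0, -1, 0.029, 0, 0.0001, 0, 0, 0, -1]}}

```text
time: 17.6
position: [0.5319, -0.0319, 0.056]
tool_rot: [1.93, 2.477, 0.002]
ft_force: [-3.4, -0.4, 12.1]
grip_width: 0.006
grip_force: 5.9
```

```bash
python3 -c "
from h import *
track();goto(.001,.0285,.06)"
```

```text
ellipse [244.9 209.2] [13.6 21.6] 122 drum by 0.0215 z 0.0529 red by 0.0354 -0.0663 9
shift [ 0.0006 -0.0005 -0.0133] turn [0.0018 0.0002 0.0019] board [0.0011 0.0283] [ 0.5318 -0.032   0.056 ] [-2.18 -0.06 11.05] 17.65 0.0019
```

>>> {"fn": "jog_arm", "kwargs": {"moves": [0.005, 0, 0, 0, 0, 0, -1, 0.01, 0, 0, 0, 0, 0, -1, 0.015, 0, 0, 0, 0, 0, -1, 0.02, 0, 0, 0, 0, 0, -1, 0.025, 0, -0.0001, 0, 0, 0, -1, 0.03, 0, -0.0001, 0, 0, 0, -1, 0.03, 0, -0.0001, 0, 0, 0, -1, 0.03, 0, -0.0001, 0, 0, 0, -1]}}

```text
time: 18.65
position: [0.5297, -0.0233, 0.0561]
tool_rot: [1.93, 2.477, 0.002]
ft_force: [-2.3, -0.9, 12.2]
grip_width: 0.001
grip_force: 6.0
```

```bash
python3 -c "
from h import *
track();goto(.001,.042,.06)
d=cam('scene'); cv2.imwrite('pics/s3.png',cv2.resize(d['pixels'][170:250,200:330,::-1],None,fx=6,fy=6,interpolation=cv2.INTER_CUBIC))"
```

```text
ellipse [242.5 208.2] [13.7 21.2] 136 drum by 0.03 z 0.0529 red by 0.0354 -0.0654 11
shift [ 0.0157 -0.0006 -0.013 ] turn [0.0019 0.0002 0.0019] board [0.0012 0.0373] [ 0.5297 -0.0232  0.0561] [-3.07 -1.05 11.72] 18.7 0.002
```

View pics/s3.png

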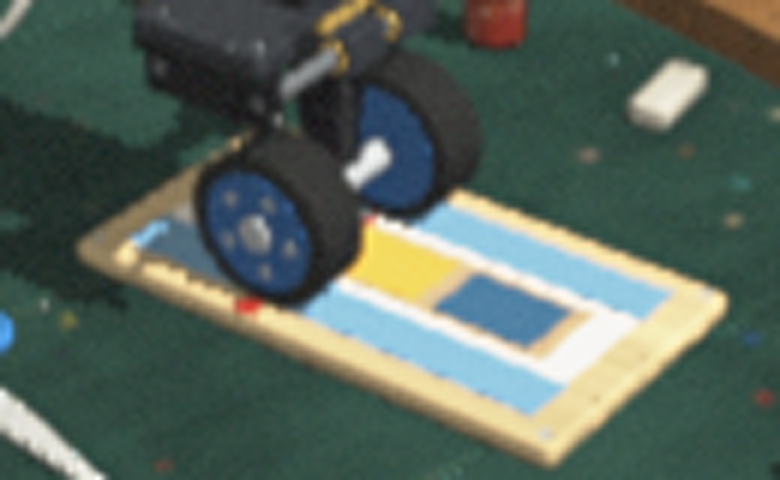

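The roller is nearly on the line, with about 4 mm left.

>>> {"fn": "jog_arm", "kwargs": {"moves": [0.004, 0, 0, 0, 0, 0, -1, 0.008, 0, -0.0001, 0, 0, 0, -1, 0.011, 0, -0.0002, 0, 0, 0, -1, 0.013, 0, -0.0002, 0, 0, 0, -1, 0.014, 0, -0.0003, 0, 0, 0, -1, 0.014, 0, -0.0003, 0, 0, 0, -1, 0.014, 0, -0.0003, 0, 0, 0, -1, 0.014, 0, -0.0003, 0, 0, 0, -1]}}

```text
time: 19.75
position: [0.5288, -0.0194, 0.0562]
tool_rot: [1.93, 2.477, 0.002]
ft_force: [-2.9, 0.5, 11.7]
grip_width: 0.003
grip_force: 5.9
```

```bash
python3 -c "
from h import *
track();goto(.001,.042,.06)"
```

```text
ellipse [241.6 207.7] [13.9 20.9] 138 drum by 0.0333 z 0.0532 red by 0.0352 -0.066 10
shift [ 0.0026 -0.0005 -0.0127] turn [0.002  0.0005 0.0017] board [0.0012 0.0412] [ 0.5287 -0.0194  0.0562] [-2.97 -1.07 11.43] 19.8 0.0022
```

>>> {"fn": "jog_arm", "kwargs": {"moves": [0, 0, -0.001, 0, 0, 0, -1, 0, 0, -0.002, 0, 0, 0, -1, 0, 0, -0.003, 0, 0, 0, -1, 0, 0, -0.004, 0, 0, 0, -1, 0, 0, -0.006, 0, 0, 0, -1, 0, 0, -0.009, 0, 0, 0, -1, 0, 0, -0.014, 0, 0, 0, -1, 0, 0, -0.02, 0, 0, 0, -1]}}

```text
time: 20.8
position: [0.5272, -0.0187, 0.0602]
tool_rot: [-1.93, -2.478, 0.001]
ft_force: [0.3, 0.4, -0.2]
grip_width: 0.006
grip_force: 0.0
```

```bash
python3 -c "
from h import *
track();goto(.001,.042,.2)"
```

```text
ellipse [241.3 207.8] [13.8 21.3] 138 drum by 0.0346 z 0.0525 red by 0.0352 -0.066 10
shift [-0.0007  0.0028 -0.4649] turn [-0.0002 -0.0001  0.0022] board [0.0001 0.0422] [ 0.5275 -0.0187  0.0605] [0.07 0.29 0.14] 20.85 0.0002
```

>>> {"fn": "jog_arm", "kwargs": {"moves": [0, 0, -0.05, 0, 0, 0, -1, 0, 0, -0.15, 0, 0, 0, -1, 0, 0, -0.3, 0, 0, 0, -1, 0, 0, -0.42, 0, 0, 0, -1, -0.15, 0, -0.45, 0, 0, 0, -1, -0.33, 0, -0.45, 0, 0, 0, -1, -0.51, 0, -0.45, 0, 0, 0, -1, -0.65, 0, -0.45, 0, 0, 0, -1]}}

```text
time: 21.85
position: [0.5756, -0.2103, 0.1968]
tool_rot: [1.931, 2.476, 0.0]
ft_force: [-0.0, -0.3, 0.3]
grip_width: 0.004
grip_force: 0.0
```

```bash
python3 -c "
from h import *
track()
d=cam('top'); cv2.imwrite('pics/t2.png',cv2.resize(d['pixels'][145:245,200:340,::-1],None,fx=5.5,fy=5.5,interpolation=cv2.INTER_CUBIC))"
```

```text
ellipse [241.2 207.7] [13.6 21.5] 146 drum by 0.0347 z 0.053 red by 0.0349 -0.0664 5
```

View pics/t2.png

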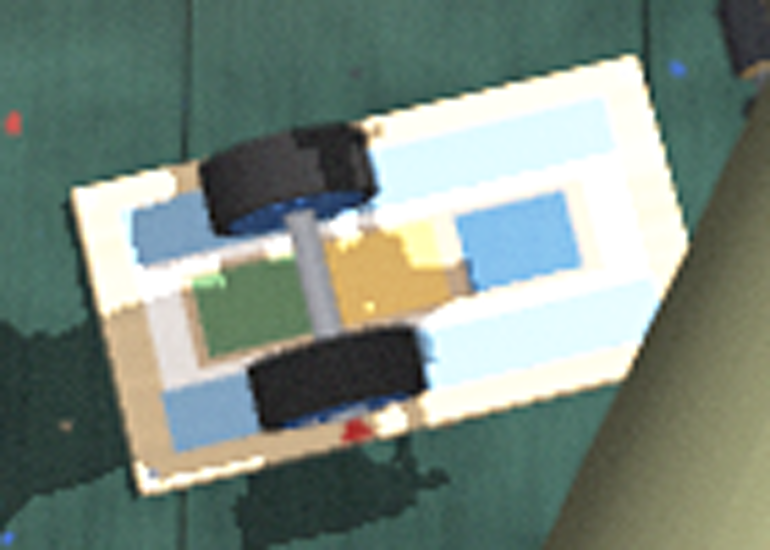

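The roller now covers the line. The drum extents are (200..377,170) and (250..428,370), and the axle runs from (302,212) to (327,335). I'll measure these.

Run:
```python
from h import *
d=cam('top'); f=lambda a:(np.array(a,float)+.5)/5.5-.5+np.array([200,145])
D=plane(d,f([(200,170),(377,180),(250,380),(428,365),(302,212),(327,335)]),.052)[:,:2]
print(((D-ctr)@np.c_[ex,ey]).round(4)); track(); print(ctrl.get_state()['time'])
```

```text
[[ 0.0613  0.0763]
 [ 0.037  -0.0017]
 [-0.0386  0.0767]
 [-0.0513 -0.0034]
 [ 0.0308  0.0353]
 [-0.027   0.0378]]
ellipse [241.3 207.9] [13.6 21. ] 138 drum by 0.0343 z 0.0522 red by 0.0348 -0.0656 7
22.05
```

```bash
python3 -c "
from h import *
track(); print(ctrl.close_job())"
```

```text
ellipse [241.3 208. ] [13.7 20.9] 144 drum by 0.0345 z 0.0519 red by 0.0356 -0.0654 6
the job is handed in; nothing more can be done
None
```

The roller was pressed at about 10–12 N (per the readings between moves) as it rolled to the red line. I let go with it at rest, about 1–2 mm from the line by both cameras, and handed the job in; no verdict was returned.

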